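# Turn the stacked caddy round and nest it home in its tote

## Task

The white caddy stands high on the grey tote because it is the wrong way round. Lift it off by its handle, turn it half a turn and lower it to nest inside the tote, then press it gently down, following the springy feet as they give, until it clicks fully home past both roller catches, and let go. Do not drop it or push the tote down to the hard stop of its feet, and leave the jar, sugar bowl and spoon alone.

Things in the scene. Friction and masses are not known exactly. Their poses are not given: they have to be found in the camera images.
- cradle: Steel base plate, 160 x 205 x 8 mm, fixed on the shelf under the tote, same axes as the tote. Origin: centre of its underside. Four springy rubber feet on it carry the tote. Slightly preloaded, they stay up under tote and resting caddy; beyond that the tote sinks straight down 1 mm per further 1.1 N, at most 20 mm (hard stop), and comes back up when let go.
- tote: Open grey plastic tote, 141 (x) x 183 (y, long) x 90 mm high, walls 4 mm, floor 5 mm, inside 133 x 175 mm. Origin: centre of its underside, at first 30 mm above the shelf; z up. It cannot move sideways, only sink on its feet. Each long wall (x = +-68 mm) has two open-topped notches, 17 mm wide, 44 mm deep, centred at y = +52 and y = -28 mm.
- tote_notch (a point): Point on the tote's centre line (x = 0) at rim height, 90 mm above its underside, level with the pair of notches at y = +52 mm, the pair nearer an end. Same axes as the tote.
- tote_roller (a point): Axis centre of the sprung, free-turning steel roller inside the middle of the tote's +x long wall: 7 mm diameter, 24 mm long, lying along y, 80 mm above the tote's underside at x = 64 mm; standing 6 mm in from the wall. A second one: x = -64 mm. They clear the caddy's sides by 3 mm; the caddy must be midway between them (2 mm) to pass well.
- caddy: White plastic caddy, about 0.3 kg: divided open box 115 (x) x 156 (y, long) x 80 mm high with a carrying bar above. Origin: centre of its underside; z up. At first it stands stacked, its +y opposite to the tote's, lugs on the tote's rim, underside 42 mm above the tote's. With its +y along the tote's +y it nests: fully home its underside is 5 mm above the tote's (on the floor).
- caddy_grip (a point): Centre of the caddy's carrying bar, straight above the caddy's origin by 120 mm. The bar is 14 mm thick (x) x 120 mm long (y) x 24 mm high; the caddy's rim is 28 mm below it. Grip it across its thickness from above. Same axes as the caddy.
- caddy_lug (a point): Point on the caddy's centre line (x = 0), 54.5 mm above its underside, level with its lugs at y = +52 mm. Four round lugs (13 mm diameter, 18 mm long, along x) stick out of the long walls at y = +52 and y = -28 mm. Nested they lie in the tote's notches with 2 mm play each way along y; along x the rollers centre it.
- caddy_ridge (a point): Centre of the 7 mm round ridge, 40 mm long, on the middle of the caddy's +x long wall, 72 mm above its underside (another at -x). Lowered in, the ridges meet the tote's rollers about 8 mm before home. Pushed with some 12 to 17 N, while the tote's feet sink 10 to 14 mm, it snaps past them: the push drops and the rollers now hold it down.
- jar: Bystander: glass jar with steel lid, 68 mm diameter, 105 mm high, about 215 mm from the tote's centre on its +y side. Origin: centre of its underside.
- sugar_bowl: Bystander: white ceramic sugar bowl, 90 mm wide, 60 mm high, about 220 mm from the tote's centre on its -y side. Origin: centre of its underside.
- spoon: Bystander: red plastic measuring spoon, 140 mm long, lying flat on the shelf about 110 mm from the tote's centre on its -x side. Origin: its underside, about mid-length.
There are look-alikes about, which are no part of the job. Leave any purple look-alike of the caddy alone.

How it is judged:
By the outcome, as a careful person would: the job done as asked, in the order asked, and still so for the second after the job is handed in, with the robot touching nothing.
It also fails if it takes over 72 s, if anything falls off the work surface, if the arm or the gripper's body presses on something with over 40 N, if the wrist force passes 120 N, or if a joint passes its speed limit or range.

## Robot

A 7-joint arm with a two-finger parallel gripper is mounted at the origin on the work surface. World frame = base frame: x ahead of the robot, y to its left, z up, the work surface at z = 0. Lengths are in m, angles in rad, forces in N, time in s.
With the tool pointing down it reaches from about 0.35 to 0.9 m from the base axis. Payload 7.2 kg.
Tool frame: the origin (TCP) lies on the centre line of the jaws, within the pads' length; the fingertips stand 8 mm ahead of it and the grasp point (between the pads) lies 11 mm behind it; y points along the fingers, z is the direction in which the jaws open and shut, and the axes are right-handed (so a half turn about y gives the same grasp; the last joint's range is limited). The gripper opens to 85 mm and grips with 20 to 120 N. Pads are 22 mm wide; open, the fingers measure 114 mm over their backs; the gripper's body (76 mm by 85 mm) begins 54 mm behind the grasp point. The pads swing forward as they close: fully open they stand 13 mm farther back than shut.
Start: joints at [1.147, 0.411, -0.013, 1.596, 0.006, 1.134, -0.082], TCP at [0.218, -0.586, 0.239] pointing down, gripper open.
Joint ranges: [-2.95, 2.95], [-0.29, 1.99], [-1.47, 1.44], [0.14, 2.54], [-1.03, 4.17], [0.13, 1.85], [-2.86, 2.86]. Speed limits (rad/s): [2.39, 2.39, 3.01, 3.01, 3.14, 3.14, 3.14].

## Interface

Orientations are given as a unit quaternion [w, x, y, z].
In Python, from plant import manip gives the robot as it stands.
- The arm moves only by the tool drive_tool, never from a script. Its argument "commands" is a list of rows, each a list of 3 entries, a list of its own where there are three numbers: the shift along the tool's x, y, z in mm, then the turn, a rotation vector about the tool's x, y, z in rad, then the opening in per cent of the stroke, from 0 (shut) to 100 (fully open). In form: [[[dx, dy, dz], [wx, wy, wz], gripper], ...]. A call has 1 to 8 rows; each row shifts and turns the commanded pose from where the row before left it, along the tool's axes as they then stand; what a row does not reach is not made up. A row lasts 1/8 s, in which the tool goes at most 62.5 mm and 10.7 degrees, less where a joint would pass 70% of its speed; a pose out of reach is approached as far as the arm can. A call is refused whole if a number of a shift passes 62.5 or a number of a turn 0.188, either way. A call with a gripper value outside its range is refused whole. The fingers move at their own pace and stop on an object; the grip force is fixed at half the most. Time passes only in rows, so rows that do not move let the fingers close. It gives the time, the measured TCP pose, the force and the opening at its end, in the units of the state.
- manip.state(): the state, without advancing time (a new reading comes with each control period).
- manip.camera(name): name is "side" or "top" or "wrist"; returns the picture (384x512x3 uint8, red, green, blue); there is no depth.
- manip.calibration(name): a dict with "camera_matrix" (3x3 intrinsics, pixels), "view" (4x4, takes a point from world to camera coordinates). Camera axes: x right, y up, looking along -z (the intrinsics and any distortion apply to the point x, -y, -z); pixel columns grow to the right and rows downward; lengths in m; the calibration is good to about 2 mm. The wrist camera is an equidistant fisheye: a pixel r from the principal point sees the ray r / f radians off the axis. A picture is of the moment at which its call begins: read the wrist's pose just before it. calibration takes no time and is no camera call; for the wrist camera it gives the pose at the moment of the call.
- manip.finish_job(): hands the job in, once; it reports no verdict.
Trained networks look in the newest picture that a camera, given by its name, has taken for a name from the list of things; names that differ only in an ending like _2 or _b are one class to them, and where a whole thing is asked for, a point or a joint stands for the part that bears it (a point fixed in the world has none). Each returns a list of dicts, best first, with "score" (0 to 1); they miss things now and then, are a little off and sometimes report something else, mostly with a low value. They report only what shows in the picture. A call takes as long as a camera call. They do not tell look-alikes from the thing itself.
- manip.regions_of(target, camera): "pixels" (384x512 bool, what is visible of it).
- manip.spot_point(target, camera): "point" ([x, y, z] in m, in world coordinates, good to about 4 mm: a listed point, or the origin of a listed thing).
The state is a dict: "time": time; "joint_pos": joint angles; "qd": joint speeds; "joint_torque": joint torques, N m; "ee_pos": TCP position; "tcp_rot": TCP orientation; "contact_force": force on the tool from outside, world axes, zero at the start; "moment": the same for the moment, N m; "opening": finger opening in m.
Only numpy, scipy, OpenCV 4.12 (cv2) and the standard library are available. Lean on these libraries where they do the work, as an engineer would, in place of code of your own. Each camera call takes 0.05 s, during which the arm holds its last target.

## Working session

There is one attempt and no reset: what is moved stays moved. The work goes in short steps, Python scripts to look and compute and a tool call to move; the robot and the scene stay as the last step left them, time stands still between calls to the robot, and variables do not carry over. Pictures are saved under pics/ and viewed, and the job is handed in when it is done.

Besides the shell and the picture viewer there is one more tool, called after "Emit:" as name(argument=value, ...) on one line, values as JSON. drive_tool: Moves the arm, as the interface text tells. Its arguments: {"type":"object","properties":{"commands":{"type":"array"}},"required":["commands"]}

```bash
ls; mkdir -p pics
cat > h.py <<'E'
from plant import manip
import numpy as np, cv2
def snap(n,f):
    im=manip.camera(n); cv2.imwrite('pics/'+f,cv2.cvtColor(im,cv2.COLOR_RGB2BGR)); return im
def proj(n,p):
    c=manip.calibration(n); K=np.array(c['camera_matrix']);V=np.array(c['view'])
    q=V@np.append(p,1); q=np.array([q[0],-q[1],-q[2]]); return (K@q/q[2])[:2]
E
python3 - <<'E'
from h import *
np.set_printoptions(precision=4,suppress=True)
s=manip.state()
for k,v in s.items(): print(k,np.round(v,4))
for n in ['side','top']:
    snap(n,n+'0.png')
    for t in ['caddy_grip','caddy','caddy_lug','tote','tote_notch','tote_roller','cradle','jar','sugar_bowl','spoon']:
        if n=='side' and t in('jar','spoon','sugar_bowl','cradle'): continue
        print(n,t,[(round(d['score'],2),np.round(d['point'],4)) for d in manip.spot_point(t,n)])
print(manip.state()['time'])
E
```

```text
pics
time 0.0
joint_pos [ 1.1468  0.4119 -0.0127  1.5971  0.0056  1.1343 -0.0822]
qd [ 0.0005  0.0007 -0.0007 -0.0018  0.0008  0.0013  0.0007]
joint_torque [  0.0008 -60.062    0.6813 -29.9415   0.0134   0.0106   0.    ]
ee_pos [ 0.2175 -0.5854  0.2384]
tcp_rot [ 0.125  -0.1253  0.6965 -0.6954]
contact_force [ 0.3497  0.7438 -0.4264]
moment [ 0.0021 -0.0158  0.0144]
opening 0.0857
side caddy_grip [(0.92, array([0.3162, 0.1814, 0.1228])), (0.86, array([ 0.5632, -0.0134,  0.1915])), (0.79, array([ 0.8011, -0.0081,  0.1213]))]
side caddy [(0.98, array([ 0.3243,  0.1792, -0.002 ])), (0.78, array([ 0.5673, -0.0144,  0.0751]))]
side caddy_lug [(0.88, array([ 0.5746, -0.062 ,  0.13  ])), (0.62, array([0.7621, 0.028 , 0.0525])), (0.56, array([0.2736, 0.1623, 0.0515])), (0.48, array([ 0.509 , -0.0287,  0.1423]))]
side tote [(0.69, array([ 0.5641, -0.0163,  0.03  ]))]
side tote_notch []
side tote_roller []
top caddy_grip [(0.86, array([ 0.5616, -0.0105,  0.1913])), (0.64, array([ 0.8077, -0.0068,  0.1171])), (0.61, array([0.3163, 0.1779, 0.1228]))]
top caddy [(0.83, array([ 0.5648, -0.0091,  0.0766])), (0.81, array([ 0.8028, -0.0035, -0.0003])), (0.72, array([0.3161, 0.1853, 0.0005]))]
top caddy_lug [(0.79, array([0.275 , 0.1643, 0.0541])), (0.67, array([0.7659, 0.0181, 0.0532])), (0.63, array([ 0.5772, -0.0635,  0.127 ])), (0.34, array([ 0.4568, -0.0519, -0.0017])), (0.21, array([ 0.5653, -0.008 ,  0.1904]))]
top tote []
top tote_notch [(0.83, array([0.5549, 0.0357, 0.1245]))]
top tote_roller [(0.69, array([0.6275, 0.0002, 0.1085]))]
top cradle []
top jar [(0.68, array([ 0.5592,  0.2008, -0.0004]))]
top sugar_bowl [(0.96, array([ 0.5392, -0.2352, -0.0036]))]
top spoon [(0.81, array([ 0.4544, -0.0533, -0.0044]))]
0.9
```

View pics/top0.png

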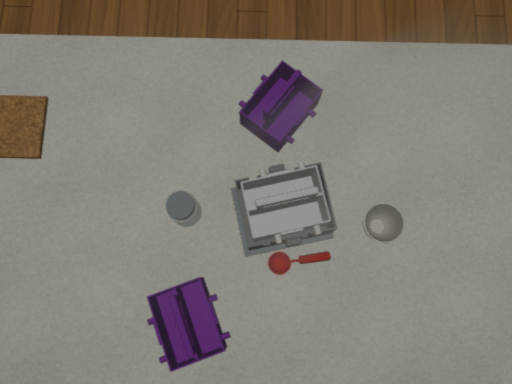

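View pics/side0.png

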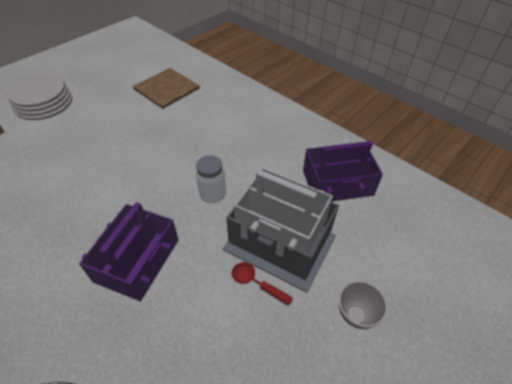

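Run:
```python
from h import *
from scipy.spatial.transform import Rotation as R
np.set_printoptions(precision=4,suppress=True)
s=manip.state(); q=s['tcp_rot']; M=R.from_quat([q[1],q[2],q[3],q[0]]).as_matrix(); print(M)
z=M[:,2]; print('toolz yaw',np.arctan2(z[1],z[0]))
im=cv2.imread('pics/top0.png'); c=cv2.resize(im[80:280,170:350],None,fx=3,fy=3,interpolation=cv2.INTER_CUBIC)
c=np.clip(c.astype(float)*1.3,0,255).astype(np.uint8); cv2.imwrite('pics/c0.png',c)
for a in (0.15,0.19,0.23): print(proj('top',[.5635-np.sin(a)*-.06,-.0115+np.cos(a)*-.06,.2035]),proj('top',[.5635-np.sin(a)*.06,-.0115+np.cos(a)*.06,.2035]))
```

```text
[[-0.9374 -0.      0.3483]
 [-0.3483 -0.     -0.9374]
 [ 0.     -1.      0.    ]]
toolz yaw -1.214987789890756
[318.4887 192.5828] [254.0691 200.4386]
[318.2672 191.3237] [254.256  201.7067]
[317.995  190.0743] [254.4946 202.9678]
```

View pics/c0.png

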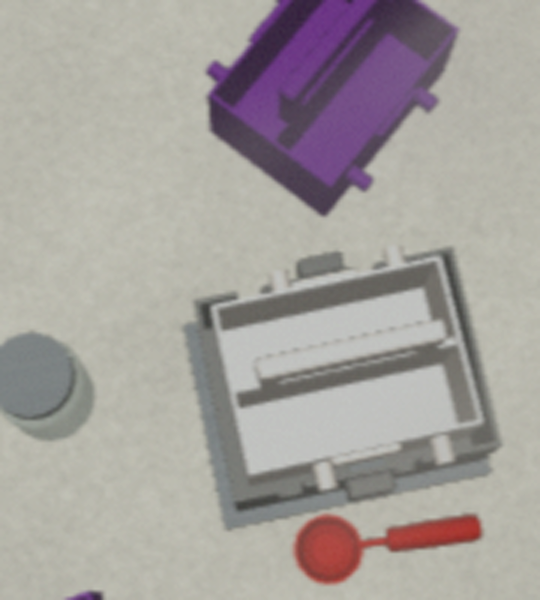

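White caddy in the tote at top pixel (285,205) is the one; the two purple ones at (280,107) and (187,323) are look-alikes, and the crop confirms this. I'll move over it now.

Emit:
drive_tool(commands=[[[-20,-25,-16],[0,0,0],100],[[-33,-25,-26],[0,0,0],100],[[-33,-20,-26],[0,0,0],100],[[-33,-20,-26],[0,0,0],100],[[-33,0,-26],[0,0,0],100],[[-33,0,-26],[0,0,0],100],[[-33,0,-26],[0,0,0],100],[[-33,0,-26],[0,0,0],100]])

```text
time: 1.9
ee_pos: [0.3846, -0.3116, 0.3296]
tcp_rot: [-0.125, 0.125, -0.696, 0.696]
contact_force: [0.5, -1.1, 0.8]
opening: 0.0852
```

Emit:
drive_tool(commands=[[[-33,0,-26],[0,0,0],100],[[-33,0,-26],[0,0,0],100],[[-33,0,-26],[0,0,0],100],[[-33,0,-26],[0,0,0],100],[[-33,0,-26],[0,0,0],100],[[-33,0,-26],[0,0,0],100],[[-33,0,-26],[0,0,0],100],[[-33,0,-26],[0,0,0],100]])

```text
time: 2.9
ee_pos: [0.5596, -0.0248, 0.3294]
tcp_rot: [-0.125, 0.125, -0.696, 0.696]
contact_force: [0.4, -0.2, -0.3]
opening: 0.0855
```

Emit:
drive_tool(commands=[[[0,0,0],[0,-0.18,0],100],[[0,0,0],[0,-0.18,0],100],[[0,0,0],[0,-0.18,0],100],[[0,0,0],[0,-0.18,0],100],[[0,0,0],[0,-0.18,0],100],[[0,0,0],[0,-0.18,0],100],[[0,0,0],[0,-0.18,0],100],[[0,0,0],[0,-0.18,0],100]])

```text
time: 3.9
ee_pos: [0.559, -0.026, 0.3293]
tcp_rot: [-0.554, 0.554, -0.439, 0.439]
contact_force: [0.4, 0.5, -0.3]
opening: 0.0856
```

```bash
cat >> h.py <<'E'
from scipy.spatial.transform import Rotation as R
def rot(s):
    q=s['tcp_rot']; return R.from_quat([q[1],q[2],q[3],q[0]]).as_matrix()
def st():
    s=manip.state(); M=rot(s); print('t',round(s['time'],2),'p',np.round(s['ee_pos'],4),'yawz',round(float(np.arctan2(M[1,2],M[0,2])),4),'down',np.round(M[:,1],3),'j',np.round(s['joint_pos'],2),'F',np.round(s['contact_force'],1),'open',round(s['opening'],4)); return s
def proj_w(p,c):
    K=np.array(c['camera_matrix']);V=np.array(c['view']);q=V@np.append(p,1);q=np.array([q[0],-q[1],-q[2]])
    r=np.hypot(q[0],q[1]);th=np.arctan2(r,q[2]);return np.array([K[0,2]+K[0,0]*th*q[0]/r,K[1,2]+K[1,1]*th*q[1]/r])
E
python3 - <<'E'
from h import *
s=st(); c=manip.calibration('wrist'); snap('wrist','w1.png')
np.savez('w1.npz',K=c['camera_matrix'],V=c['view']); print(np.round(c['camera_matrix'],1),np.round(c['view'],3))
print([(round(d['score'],2),np.round(d['point'],4)) for t in ('caddy_grip','tote_notch','tote_roller','caddy_lug','caddy_ridge','tote') for d in manip.spot_point(t,'wrist')])
E
```

```text
t 3.9 p [ 0.559  -0.026   0.3293] yawz 0.2307 down [ 0. -0. -1.] j [ 0.48  0.31 -0.67  1.6   0.19  1.31  0.02] F [ 0.4  0.5 -0.3] open 0.0856
[[297.3   0.  255.6]
 [  0.  297.3 191.6]
 [  0.    0.    1. ]] [[ 0.974  0.228 -0.    -0.539]
 [-0.22   0.938 -0.267  0.207]
 [-0.061  0.26   0.964 -0.424]
 [ 0.     0.     0.     1.   ]]
[(0.89, array([ 0.5616, -0.0118,  0.1942])), (0.73, array([ 0.8028, -0.0069,  0.1196])), (0.76, array([0.6233, 0.0013, 0.1109])), (0.81, array([0.2768, 0.1616, 0.0541])), (0.72, array([0.7622, 0.0276, 0.0573])), (0.71, array([ 0.5764, -0.0619,  0.1274])), (0.81, array([ 0.5119, -0.0267,  0.1422])), (0.79, array([0.8393, 0.0351, 0.072 ])), (0.4, array([ 0.4616, -0.0551, -0.0005])), (0.24, array([ 0.5745, -0.0628,  0.125 ]))]
```

View pics/w1.png

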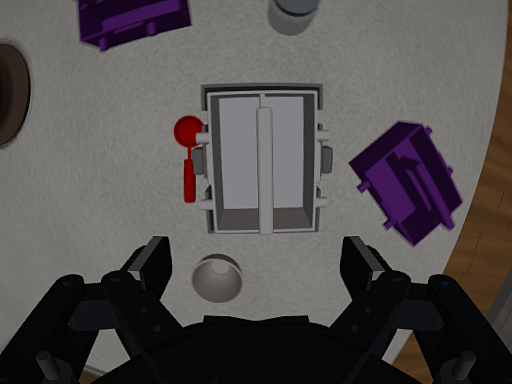

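Run:
```python
from h import *
im=cv2.imread('pics/w1.png'); c=cv2.resize(im[75:245,180:345],None,fx=3.5,fy=3.5,interpolation=cv2.INTER_CUBIC)
cv2.imwrite('pics/c1.png',np.clip(c.astype(float)*1.3,0,255).astype(np.uint8))
```

```text
(no output)
```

View pics/c1.png

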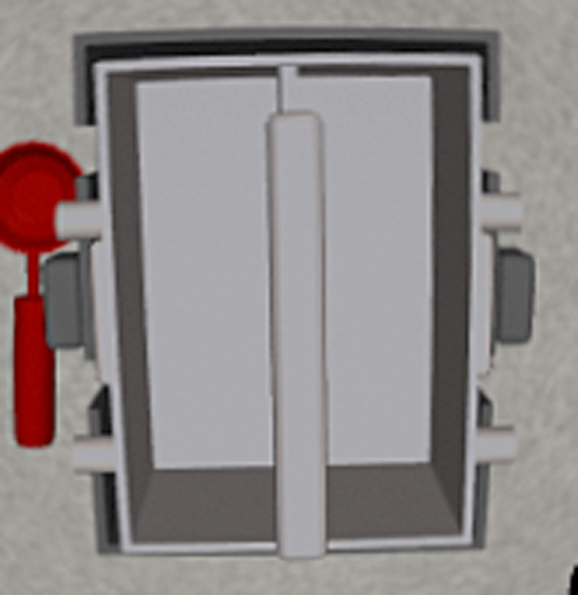

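```bash
cat > fit.py <<'E'
from h import *
from scipy.optimize import least_squares
def fit(obs,c,p0):
    # obs list of (u,v, lx,ly,z) local in tote axes
    def res(p):
        cs,sn=np.cos(p[2]),np.sin(p[2]); o=[]
        for u,v,x,y,z in obs:
            o+=list(proj_w([p[0]+cs*x-sn*y,p[1]+sn*x+cs*y,z+(p[3] if len(p)>3 else 0)],c)-[u,v])
        return np.array(o)
    r=least_squares(res,p0); print(np.round(r.x,4),'res',np.round(r.fun,1)); return r.x
E
python3 - <<'E'
from fit import *
n=np.load('w1.npz'); c=dict(camera_matrix=n['K'],view=n['V'])
f=lambda u,v:(u/3.5+180,v/3.5+75)
rim=[(*f(94,64),-.0575,.078,.152),(*f(481,55),.0575,.078,.152),(*f(472,548),.0575,-.078,.152),(*f(123,553),-.0575,-.078,.152)]
bar=[(*f(268,113),-.007,.06,.204),(*f(323,113),.007,.06,.204),(*f(326,557),.007,-.06,.204),(*f(278,557),-.007,-.06,.204)]
tot=[(*f(75,36),-.0705,.0915,.12),(*f(498,33),.0705,.0915,.12),(*f(485,549),.0705,-.0915,.12),(*f(98,553),-.0705,-.0915,.12)]
p=[.563,-.012,.2]
fit(rim,c,p);fit(bar,c,p);fit(rim+bar,c,p);fit(tot,c,p)
fit(rim+bar,c,p+[0]);fit(tot,c,p+[0])
E
```

```text
[ 0.5657 -0.0142  0.2545] res [ 0.2 -0.1 -0.1  0.4  0.  -0.7 -0.2  0.4]
[ 0.5654 -0.013   0.2519] res [-0.3 -1.1  0.3 -1.3  0.5  1.3 -0.5  1.6]
[ 0.5655 -0.0135  0.2536] res [ 0.3 -0.9 -0.  -0.3  0.  -1.2 -0.3 -0.2 -0.4 -0.5  0.1 -0.8  0.6  1.8
 -0.4  2.1]
[ 0.5658 -0.016   0.2431] res [-0.7 -0.5  0.9 -0.6  0.1  0.5 -0.2  0.9]
[ 0.5657 -0.0139  0.2536 -0.0025] res [ 0.8 -0.4 -0.4  0.3 -0.3 -1.7  0.  -0.8 -0.3  0.   0.1 -0.3  0.5  1.1
 -0.3  1.4]
[ 0.566  -0.0164  0.2431 -0.0031] res [-0.2  0.   0.3 -0.  -0.4 -0.2  0.2  0.2]
```

Run:
```python
from fit import *
import fit as F
F.proj_w=lambda p,c:proj('top',p)
f=lambda u,v:(u/3+170,v/3+80)
# image left=+y, up=+x
rim=[(*f(213,307),.0575,.078,.152),(*f(442,259),.0575,-.078,.152),(*f(482,422),-.0575,-.078,.152),(*f(248,474),-.0575,.078,.152)]
bar=[(*f(254,359),.007,.06,.204),(*f(440,322),.007,-.06,.204),(*f(446,340),-.007,-.06,.204),(*f(260,377),-.007,.06,.204)]
p=[.563,-.012,.2]
fit(rim,None,p);fit(bar,None,p);fit(rim+bar,None,p)
V=np.array(manip.calibration('top')['view']);print(np.round(V,3), manip.calibration('top').keys())
```

```text
[ 0.5636 -0.0136  0.239 ] res [-0.6 -0.7 -0.1 -0.9  0.7  1.   0.   0.5]
[ 0.5635 -0.0122  0.2277] res [-0.5 -0.5  0.9 -0.9  0.6  0.4 -1.   0.9]
[ 0.5635 -0.0129  0.2357] res [-0.9 -0.8 -0.3 -0.7  0.2  1.1 -0.5  0.4 -0.2 -0.2  1.2 -1.1  1.   0.1
 -0.6  1.1]
[[ 0.028 -1.    -0.006  0.041]
 [ 0.981  0.026  0.192 -0.595]
 [-0.192 -0.011  0.981 -0.929]
 [ 0.     0.     0.     1.   ]] dict_keys(['camera_matrix', 'view'])
```

Emit:
drive_tool(commands=[[[0,0,0],[0,0.18,0],100],[[0,0,0],[0,0.18,0],100],[[0,0,0],[0,0.18,0],100],[[0,0,0],[0,0.18,0],100],[[0,0,0],[0,0.18,0],100],[[0,0,0],[0,0.18,0],100],[[0,0,0],[0,0.18,0],100],[[0,0,0],[0,0.18,0],100]])

```text
time: 5.25
ee_pos: [0.559, -0.0258, 0.3293]
tcp_rot: [-0.123, 0.122, -0.696, 0.696]
contact_force: [-0.4, -0.2, -0.3]
opening: 0.0851
```

Emit:
drive_tool(commands=[[[0,0,0],[0,0.18,0],100],[[0,0,0],[0,0.18,0],100],[[0,0,0],[0,0.18,0],100],[[0,0,0],[0,0.18,0],100],[[0,0,0],[0,0.18,0],100],[[0,0,0],[0,0.18,0],100],[[0,0,0],[0,0.18,0],100],[[0,0,0],[0,0.18,0],100]])

```text
time: 6.25
ee_pos: [0.559, -0.0257, 0.3294]
tcp_rot: [-0.367, 0.367, 0.604, -0.604]
contact_force: [0.4, 0.2, 0.2]
opening: 0.0853
```

Emit:
drive_tool(commands=[[[0,0,0],[0,0.15,0],100],[[0,0,0],[0,0.09,0],100],[[0,0,0],[0,0,0],100]])

```text
time: 6.62
ee_pos: [0.5591, -0.0248, 0.3279]
tcp_rot: [0.427, -0.426, -0.563, 0.566]
contact_force: [-0.4, 1.8, -0.1]
opening: 0.0854
```

Run:
```python
from h import *
st(); c=manip.calibration('wrist'); snap('wrist','w2.png')
np.savez('w2.npz',K=c['camera_matrix'],V=c['view'])
im=cv2.imread('pics/w2.png'); cv2.imwrite('pics/c2.png',cv2.resize(im,None,fx=1.5,fy=1.5))
```

```text
t 6.62 p [ 0.5591 -0.0248  0.3279] yawz -2.8645 down [-0.003 -0.002 -1.   ] j [-0.22  0.24  0.21  1.64 -0.05  1.27 -2.86] F [-0.4  1.8 -0.1] open 0.0854
```

View pics/c2.png

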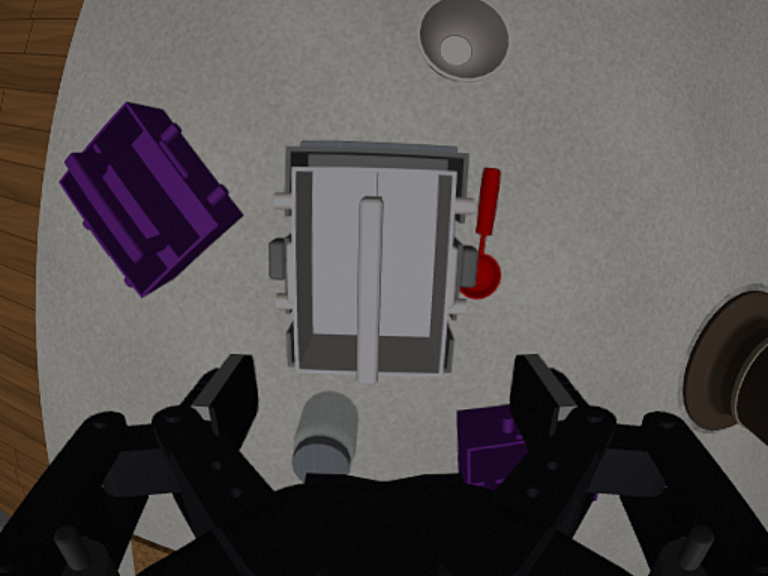

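Emit:
drive_tool(commands=[[[0,0,0],[0,0.03,0],100],[[0,0,0],[0,0.03,0],100],[[0,0,0],[0,0,0],100],[[0,0,0],[0,0,0],100]])

```text
time: 7.18
ee_pos: [0.5589, -0.0261, 0.3275]
tcp_rot: [0.444, -0.442, -0.55, 0.552]
contact_force: [-0.2, 1.0, 0.6]
opening: 0.0853
```

Run:
```python
from h import *
st()
```

```text
t 7.17 p [ 0.5589 -0.0261  0.3275] yawz -2.925 down [-0.004 -0.    -1.   ] j [-0.39  0.24  0.44  1.65 -0.11  1.27 -2.86] F [-0.2  1.   0.6] open 0.0853
```

Emit:
drive_tool(commands=[[[5,10,-4.5],[0,-0.028,0],100],[[5,20,-4.5],[0,0,0],100],[[0,0,0],[0,0,0],100],[[0,0,0],[0,0,0],100]])

```text
time: 7.68
ee_pos: [0.5654, -0.0146, 0.2979]
tcp_rot: [0.436, -0.435, -0.556, 0.558]
contact_force: [-0.3, 0.3, -0.2]
opening: 0.0851
```

Run:
```python
from h import *
st(); c=manip.calibration('wrist'); snap('wrist','w3.png')
np.savez('w3.npz',K=c['camera_matrix'],V=c['view'])
im=cv2.imread('pics/w3.png'); cv2.imwrite('pics/c3.png',np.clip(1.3*cv2.resize(im[80:270,160:340],None,fx=3,fy=3,interpolation=cv2.INTER_CUBIC).astype(float),0,255))
```

```text
t 7.67 p [ 0.5654 -0.0146  0.2979] yawz -2.8976 down [-0.004 -0.001 -1.   ] j [-0.41  0.27  0.44  1.68 -0.12  1.21 -2.84] F [-0.3  0.3 -0.2] open 0.0851[ WARN:0@0.858] global loadsave.cpp:1063 imwrite_ Unsupported depth image for selected encoder is fallbacked to CV_8U.
```

View pics/c3.png

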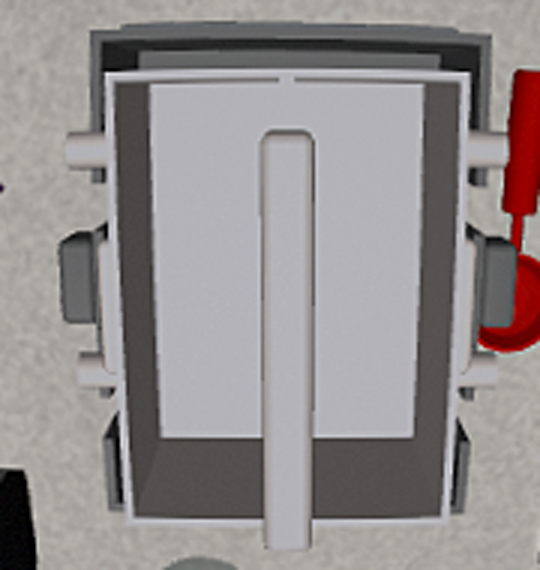

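Run:
```python
from fit import *
n=np.load('w3.npz'); c=dict(camera_matrix=n['K'],view=n['V'])
f=lambda u,v:(u/3+160,v/3+80)
rim=[(*f(105,72),.0575,-.078,.152),(*f(470,72),-.0575,-.078,.152),(*f(451,521),-.0575,.078,.152),(*f(127,521),.0575,.078,.152)]
bar=[(*f(261,129),.007,-.06,.204),(*f(314,129),-.007,-.06,.204),(*f(310,549),-.007,.06,.204),(*f(264,549),.007,.06,.204)]
tot=[(*f(91,31),.0705,-.0915,.12),(*f(491,34),-.0705,-.0915,.12)]
p=[.563,-.012,.24]
fit(rim,c,p);fit(bar,c,p);fit(rim+bar,c,p);fit(tot,c,p)
fit(rim+bar,c,p+[0])
```

```text
[ 0.5644 -0.0139  0.2456] res [-0.1 -0.5  0.3 -0.7 -0.3  0.6  0.1  1. ]
[ 0.5653 -0.0146  0.2425] res [-0.4 -0.5  0.4 -0.5  0.4  0.7 -0.4  0.7]
[ 0.5649 -0.0143  0.2444] res [-0.4 -1.1  0.  -1.2 -0.7  0.2 -0.4  0.5 -0.2 -0.1  0.5 -0.1  0.8  1.
  0.1  1.1]
[ 0.5641 -0.0152  0.2372] res [-0.5  0.   0.5  0. ]
[ 0.5648 -0.0139  0.2444 -0.0022] res [ 0.  -0.6 -0.4 -0.7 -1.1 -0.4 -0.  -0.  -0.1  0.4  0.4  0.4  0.7  0.3
  0.1  0.3]
```

Emit:
drive_tool(commands=[[[0.7,25,0],[0,0,0],100],[[0,25,0],[0,0,0],100],[[0,25,0],[0,0,0],100],[[0,20,0],[0,0,0],100],[[0,15,0],[0,0,0],100],[[0,7,0],[0,0,0],100],[[0,0,0],[0,0,0],100]])

```text
time: 8.6
ee_pos: [0.5648, -0.0139, 0.1807]
tcp_rot: [0.436, -0.435, -0.556, 0.558]
contact_force: [0.5, -0.7, 0.7]
opening: 0.0854
```

Run:
```python
from h import *
st(); snap('side','s4.png')
im=cv2.imread('pics/s4.png'); cv2.imwrite('pics/c4.png',cv2.resize(im[100:320,200:400],None,fx=2.7,fy=2.7))
```

```text
t 8.6 p [ 0.5648 -0.0139  0.1807] yawz -2.898 down [-0.004 -0.001 -1.   ] j [-0.38  0.38  0.41  1.83 -0.18  0.97 -2.79] F [ 0.5 -0.7  0.7] open 0.0854
```

View pics/c4.png

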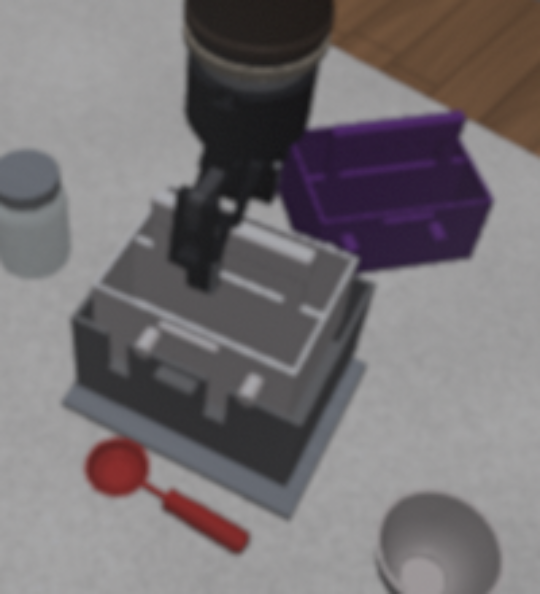

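The side crop shows the fingers straddling the white bar (crop pixel 210,240), clear of the rim. Closing.

Emit:
drive_tool(commands=[[[0,0,0],[0,0,0],50],[[0,0,0],[0,0,0],30],[[0,0,0],[0,0,0],0],[[0,0,0],[0,0,0],0],[[0,0,0],[0,0,0],0],[[0,0,0],[0,0,0],0],[[0,0,0],[0,0,0],0],[[0,0,0],[0,0,0],0]])

```text
time: 9.65
ee_pos: [0.5647, -0.0138, 0.1807]
tcp_rot: [0.436, -0.435, -0.556, 0.558]
contact_force: [-0.5, 0.1, -0.2]
opening: 0.0134
```

Run:
```python
from h import *
st()
```

```text
t 9.65 p [ 0.5647 -0.0138  0.1807] yawz -2.8979 down [-0.004 -0.001 -1.   ] j [-0.38  0.38  0.41  1.83 -0.18  0.97 -2.79] F [-0.5  0.1 -0.2] open 0.0134
```

Emit:
drive_tool(commands=[[[0,-3,0],[0,0,0],0],[[0,-7,0],[0,0,0],0],[[0,-12,0],[0,0,0],0],[[0,-15,0],[0,0,0],0],[[0,-15,0],[0,0,0],0],[[0,-15,0],[0,0,0],0],[[0,-13,0],[0,0,0],0],[[0,-5,0],[0,0,0],0]])

```text
time: 10.65
ee_pos: [0.5654, -0.0138, 0.2668]
tcp_rot: [0.436, -0.435, -0.556, 0.558]
contact_force: [-0.0, -0.5, -2.9]
opening: 0.0133
```

Run:
```python
from h import *
s=st(); c=manip.calibration('wrist'); print(np.round(s['moment'],2))
np.savez('w5.npz',K=c['camera_matrix'],V=c['view']);snap('wrist','w5.png');  snap('side','s5.png')
im=cv2.imread('pics/s5.png'); a=cv2.resize(im[60:320,190:400],None,fx=2,fy=2);b=cv2.imread('pics/w5.png')[:,60:440]
o=np.zeros((520,800,3),np.uint8);o[:,:420]=a;o[:384,420:800]=b;cv2.imwrite('pics/c5.png',o)
```

```text
t 10.65 p [ 0.5654 -0.0138  0.2668] yawz -2.8979 down [-0.002 -0.001 -1.   ] j [-0.43  0.3   0.47  1.73 -0.15  1.15 -2.82] F [-0.  -0.5 -2.9] open 0.0133
[ 0.01 -0.04 -0.  ]
```

View pics/c5.png

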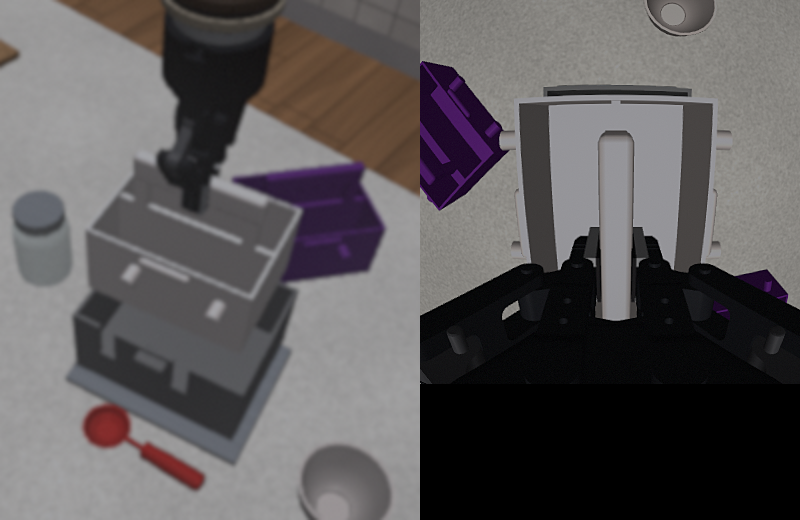

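Emit:
drive_tool(commands=[[[0,-5,0],[0,-0.08,0],0],[[0,0,0],[0,-0.15,0],0],[[0,0,0],[0,-0.17,0],0],[[0,0,0],[0,-0.17,0],0],[[0,0,0],[0,-0.17,0],0],[[0,0,0],[0,-0.17,0],0],[[0,0,0],[0,-0.17,0],0],[[0,0,0],[0,-0.17,0],0]])

```text
time: 11.75
ee_pos: [0.5646, -0.0138, 0.2698]
tcp_rot: [0.027, -0.023, -0.706, 0.707]
contact_force: [-0.2, 0.0, -3.4]
opening: 0.0133
```

Emit:
drive_tool(commands=[[[0,0,0],[0,-0.17,0],0],[[0,0,0],[0,-0.17,0],0],[[0,0,0],[0,-0.17,0],0],[[0,0,0],[0,-0.17,0],0],[[0,0,0],[0,-0.17,0],0],[[0,0,0],[0,-0.17,0],0],[[0,0,0],[0,-0.17,0],0],[[0,0,0],[0,-0.17,0],0]])

```text
time: 12.75
ee_pos: [0.5646, -0.0138, 0.2698]
tcp_rot: [0.423, -0.426, 0.566, -0.565]
contact_force: [-0.2, 0.0, -2.5]
opening: 0.0131
```

Emit:
drive_tool(commands=[[[0,0,0],[0,-0.17,0],0],[[0,0,0],[0,-0.15,0],0],[[0,0,0],[0,-0.08,0],0],[[0,0,0],[0,-0.072,0],0],[[0,0,0],[0,0,0],0],[[0,0,0],[0,0,0],0]])

```text
time: 13.5
ee_pos: [0.5648, -0.0138, 0.2702]
tcp_rot: [-0.542, 0.545, -0.453, 0.451]
contact_force: [-0.0, 0.1, -2.3]
opening: 0.013
```

Run:
```python
from h import *
s=st(); c=manip.calibration('wrist'); print(np.round(s['moment'],2))
np.savez('w6.npz',K=c['camera_matrix'],V=c['view']);snap('wrist','w6.png'); snap('top','t6.png'); snap('side','s6.png')
b=cv2.imread('pics/w6.png'); cv2.imwrite('pics/c6.png',cv2.resize(b[60:300,120:400],None,fx=2.5,fy=2.5,interpolation=cv2.INTER_CUBIC))
a=cv2.imread('pics/t6.png'); cv2.imwrite('pics/c6t.png',cv2.resize(a[120:290,180:380],None,fx=3,fy=3,interpolation=cv2.INTER_CUBIC))
```

```text
t 13.5 p [ 0.5648 -0.0138  0.2702] yawz 0.1824 down [-0.004 -0.001 -1.   ] j [-0.03  0.29 -0.04  1.7   0.01  1.16  0.11] F [-0.   0.1 -2.3] open 0.013
[-0.   -0.02 -0.01]
```

View pics/c6.png

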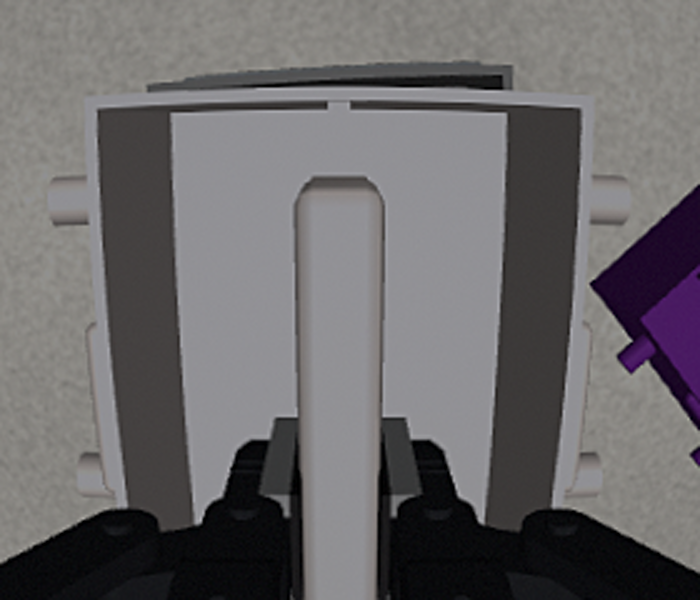

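View pics/c6t.png

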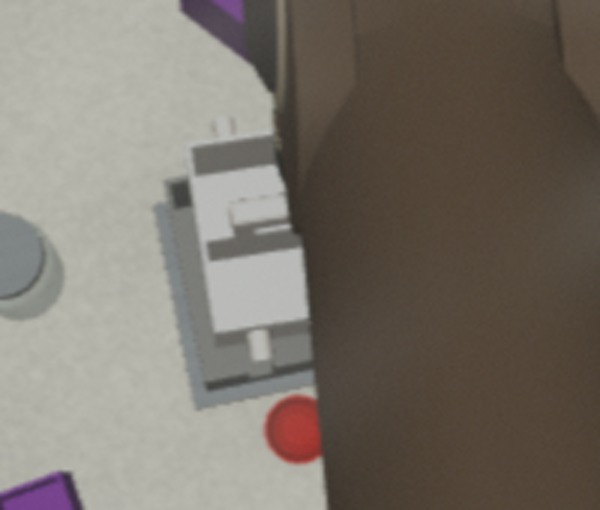

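Emit:
drive_tool(commands=[[[0,0,0],[0.004,-0.04,0],0],[[0,0,0],[0,-0.022,0],0],[[0,0,0],[0,0,0],0]])

```text
time: 14.02
ee_pos: [0.565, -0.0138, 0.2707]
tcp_rot: [0.558, -0.557, 0.435, -0.435]
contact_force: [-0.5, -0.7, -3.4]
opening: 0.0129
```

Run:
```python
from h import *
s=st(); c=manip.calibration('wrist')
np.savez('w7.npz',K=c['camera_matrix'],V=c['view']);snap('wrist','w7.png'); 
print([(t,round(d['score'],2),np.round(d['point'],4)) for t in ('caddy_grip','caddy_lug','caddy','caddy_ridge') for d in manip.spot_point(t,'wrist')])
b=cv2.imread('pics/w7.png'); cv2.imwrite('pics/c7.png',cv2.resize(b[70:280,140:380],None,fx=2.8,fy=2.8,interpolation=cv2.INTER_CUBIC))
```

```text
t 14.03 p [ 0.565  -0.0138  0.2707] yawz 0.2456 down [ 0.  0. -1.] j [-0.02  0.29 -0.05  1.7   0.02  1.16  0.17] F [-0.5 -0.7 -3.4] open 0.0129
[('caddy_grip', 0.89, array([ 0.5649, -0.0117,  0.2849])), ('caddy_grip', 0.73, array([ 0.8038, -0.0056,  0.1184])), ('caddy_lug', 0.78, array([0.7663, 0.0289, 0.0572])), ('caddy_lug', 0.65, array([0.5521, 0.0358, 0.2141])), ('caddy', 0.65, array([ 0.8059, -0.0033, -0.0015])), ('caddy', 0.58, array([ 0.5652, -0.016 ,  0.1602])), ('caddy_ridge', 0.64, array([0.8394, 0.0358, 0.0699])), ('caddy_ridge', 0.63, array([ 0.6241, -0.0008,  0.2317]))]
```

View pics/c7.png

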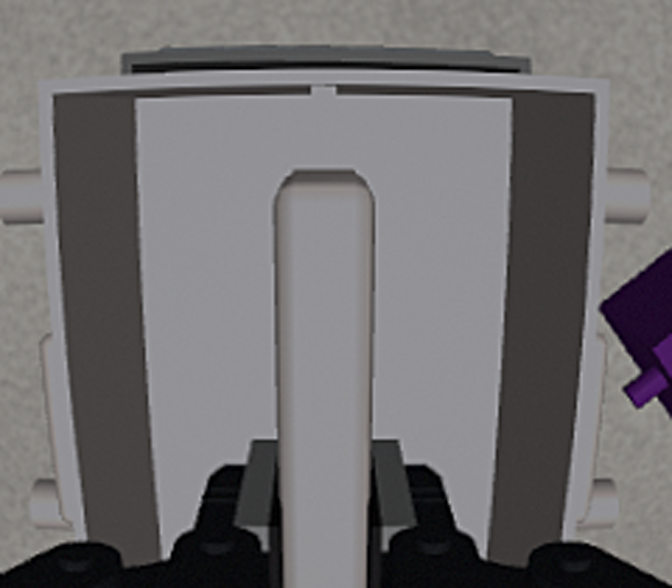

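Run:
```python
from fit import *
n=np.load('w7.npz'); c=dict(camera_matrix=n['K'],view=n['V'])
f=lambda u,v:(u/2.8+140,v/2.8+70)
rim=[(*f(40,82),-.0575,.078,.2424),(*f(608,82),.0575,.078,.2424)]
lug=[(*f(650,197),.0755,.052,.217),(*f(619,503),.0755,-.028,.217),(*f(33,504),-.0755,-.028,.217)]
bar=[(*f(274,188),-.007,.06,.2944),(*f(375,188),.007,.06,.2944)]
tot=[(*f(123,56),-.0705,.0915,.12),(*f(530,60),.0705,.0915,.12)]
p=[.563,-.012,.24]
fit(rim,c,p);fit(lug,c,p);fit(rim+lug,c,p);fit(bar,c,p);fit(tot,c,p)
fit(rim+lug,c,p+[0])
fit(tot,c,p+[0])
```

```text
[ 0.5661 -0.0164  0.2452] res [-1.2  0.   1.2  0. ]
[ 0.5669 -0.015   0.2403] res [-0.8 -0.1 -1.4  0.3  2.3 -0.8]
[ 0.5666 -0.0159  0.2474] res [-0.5 -0.5  2.  -0.9 -2.   0.1 -1.8  0.6  2.1  0.7]
[ 0.5662 -0.0167  0.2453] res [-0.8  0.   0.8  0. ]
[ 0.5662 -0.0167  0.2359] res [-0.7  0.   0.7  0. ]
[ 5.665e-01 -1.580e-02  2.474e-01  2.000e-04] res [-0.7 -0.6  2.1 -0.9 -1.9  0.1 -1.8  0.7  2.   0.8]
[ 0.5662 -0.0166  0.2359 -0.0027] res [-0. -0.  0. -0.]
```

Emit:
drive_tool(commands=[[[0,8,0],[0,0.006,0],0],[[0,15,0],[0,0,0],0],[[0,15,0],[0,0,0],0],[[0,15,0],[0,0,0],0],[[0,15,0],[0,0,0],0],[[0,10,0],[0,0,0],0],[[0,6,0],[0,0,0],0],[[0,0,0],[0,0,0],0]])

```text
time: 15.28
ee_pos: [0.5649, -0.0137, 0.1864]
tcp_rot: [-0.556, 0.556, -0.437, 0.436]
contact_force: [0.2, 0.8, -2.2]
opening: 0.0128
```

Run:
```python
from h import *
s=st(); c=manip.calibration('wrist');print(np.round(s['moment'],2))
np.savez('w8.npz',K=c['camera_matrix'],V=c['view']);snap('wrist','w8.png'); snap('side','s8.png')
b=cv2.imread('pics/w8.png'); cv2.imwrite('pics/c8.png',cv2.resize(b[70:280,140:380],None,fx=2.8,fy=2.8,interpolation=cv2.INTER_CUBIC))
a=cv2.imread('pics/s8.png'); cv2.imwrite('pics/c8s.png',cv2.resize(a[140:300,210:350],None,fx=3.5,fy=3.5,interpolation=cv2.INTER_CUBIC))
```

```text
t 15.28 p [ 0.5649 -0.0137  0.1864] yawz 0.2401 down [-0. -0. -1.] j [-0.02  0.36 -0.05  1.8   0.02  0.98  0.16] F [ 0.2  0.8 -2.2] open 0.0128
[-0.05  0.06  0.03]
```

View pics/c8.png

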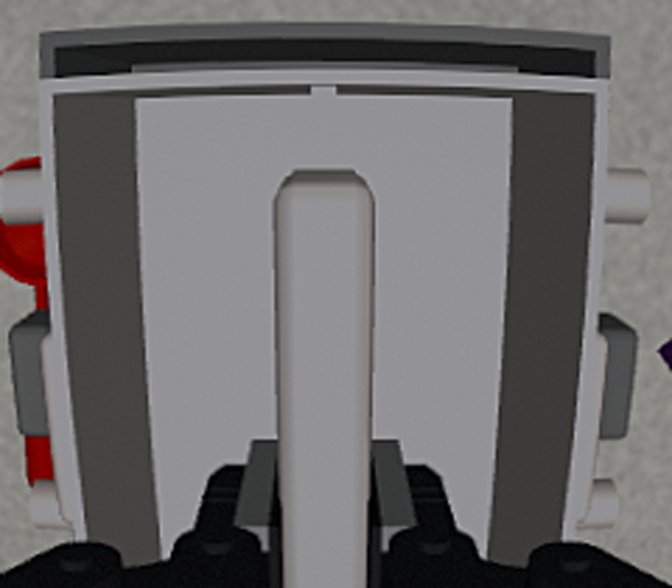

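View pics/c8s.png

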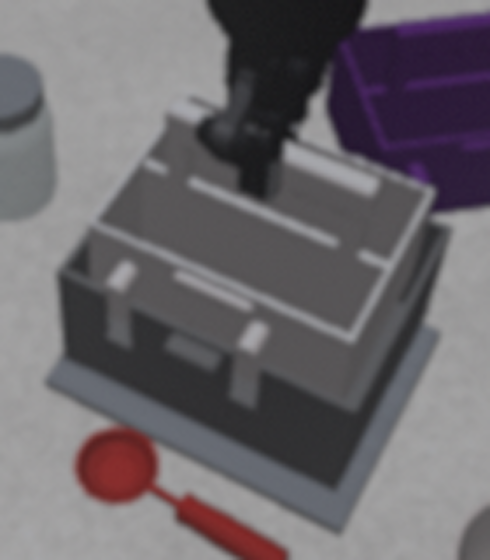

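Emit:
drive_tool(commands=[[[0,5,0],[0,0.006,0],0],[[0,5,0],[0,0,0],0],[[0,0,0],[0,0,0],0]])

```text
time: 15.75
ee_pos: [0.5647, -0.0137, 0.1761]
tcp_rot: [-0.555, 0.555, -0.438, 0.438]
contact_force: [0.6, 0.4, -2.0]
opening: 0.0131
```

Emit:
drive_tool(commands=[[[0,3,0],[0,0,0],0],[[0,0,0],[0,0,0],0]])

```text
time: 16.0
ee_pos: [0.5649, -0.0137, 0.1734]
tcp_rot: [-0.555, 0.555, -0.438, 0.438]
contact_force: [0.1, -0.3, -2.6]
opening: 0.0133
```

Emit:
drive_tool(commands=[[[0,4,0],[0,0,0],0],[[0,4,0],[0,0,0],0],[[0,0,0],[0,0,0],0]])

```text
time: 16.38
ee_pos: [0.5648, -0.0138, 0.1652]
tcp_rot: [-0.555, 0.555, -0.438, 0.438]
contact_force: [0.2, 0.3, -2.1]
opening: 0.0132
```

Emit:
drive_tool(commands=[[[0,4,0],[0,0,0],0],[[0,4,0],[0,0,0],0],[[0,0,0],[0,0,0],0]])

```text
time: 16.75
ee_pos: [0.5647, -0.0138, 0.1572]
tcp_rot: [-0.555, 0.555, -0.438, 0.438]
contact_force: [0.0, 0.3, -2.9]
opening: 0.0134
```

Run:
```python
from h import *
s=st(); c=manip.calibration('wrist');print(np.round(s['moment'],2))
snap('wrist','w9.png'); snap('side','s9.png')
b=cv2.imread('pics/w9.png'); cv2.imwrite('pics/c9.png',cv2.resize(b[70:280,140:380],None,fx=2.8,fy=2.8,interpolation=cv2.INTER_CUBIC))
a=cv2.imread('pics/s9.png'); cv2.imwrite('pics/c9s.png',cv2.resize(a[140:300,210:350],None,fx=3.5,fy=3.5,interpolation=cv2.INTER_CUBIC))
```

```text
t 16.75 p [ 0.5647 -0.0138  0.1572] yawz 0.234 down [-0.001 -0.    -1.   ] j [-0.02  0.4  -0.05  1.83  0.03  0.91  0.15] F [ 0.   0.3 -2.9] open 0.0134
[ 0.03 -0.01  0.04]
```

View pics/c9.png

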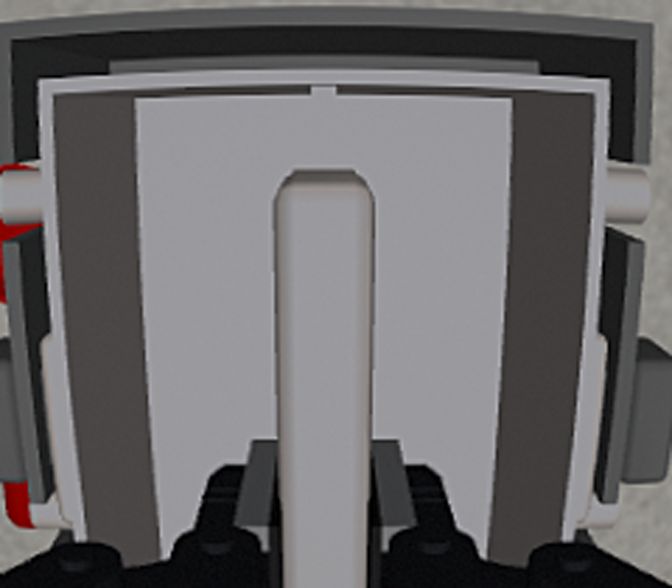

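View pics/c9s.png

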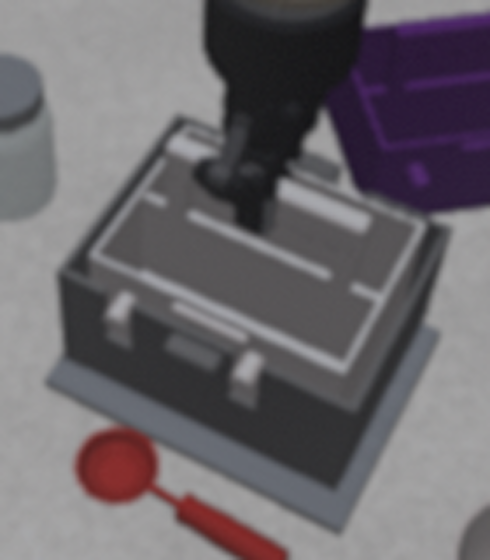

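Emit:
drive_tool(commands=[[[0,2,0],[0,0,0],0],[[0,2,0],[0,0,0],0],[[0,2,0],[0,0,0],0],[[0,0,0],[0,0,0],0]])

```text
time: 17.35
ee_pos: [0.5646, -0.0139, 0.1516]
tcp_rot: [-0.555, 0.555, -0.438, 0.438]
contact_force: [-3.3, -0.8, 0.7]
opening: 0.0136
```

Emit:
drive_tool(commands=[[[0,2,0],[0,0,0],0],[[0,2,0],[0,0,0],0],[[0,0,0],[0,0,0],0]])

```text
time: 17.73
ee_pos: [0.5647, -0.0139, 0.1477]
tcp_rot: [-0.555, 0.555, -0.438, 0.438]
contact_force: [-5.3, -0.9, 4.3]
opening: 0.0134
```

Emit:
drive_tool(commands=[[[0,2,0],[0,0,0],0],[[0,0,0],[0,0,0],0]])

```text
time: 17.98
ee_pos: [0.5647, -0.0139, 0.1459]
tcp_rot: [-0.555, 0.555, -0.438, 0.438]
contact_force: [-5.6, -0.4, 5.8]
opening: 0.0133
```

Emit:
drive_tool(commands=[[[0,0,-0.5],[0,0,0],0],[[0,0,-0.5],[0,0,0],0],[[0,0,0],[0,0,0],0]])

```text
time: 18.35
ee_pos: [0.5647, -0.0139, 0.1463]
tcp_rot: [0.555, -0.555, 0.438, -0.439]
contact_force: [-4.1, 0.3, 6.0]
opening: 0.0128
```

Run:
```python
from h import *
s=st(); print(np.round(s['moment'],2))
```

```text
t 18.35 p [ 0.5647 -0.0139  0.1463] yawz 0.2342 down [ 0.002  0.    -1.   ] j [-0.02  0.41 -0.05  1.84  0.03  0.89  0.15] F [-4.1  0.3  6. ] open 0.0128
[-0.02  0.65 -0.01]
```

Emit:
drive_tool(commands=[[[0,0,-0.6],[0,0,0],0],[[0,0,-0.6],[0,0,0],0],[[0,0,0],[0,0,0],0]])

```text
time: 18.73
ee_pos: [0.5646, -0.0139, 0.1467]
tcp_rot: [0.556, -0.554, 0.437, -0.439]
contact_force: [-0.3, -0.2, 5.4]
opening: 0.0132
```

Run:
```python
from h import *
s=st(); print(np.round(s['moment'],2))
```

```text
t 18.73 p [ 0.5646 -0.0139  0.1467] yawz 0.2342 down [ 0.004  0.    -1.   ] j [-0.02  0.41 -0.05  1.85  0.03  0.89  0.15] F [-0.3 -0.2  5.4] open 0.0132
[0.13 0.17 0.05]
```

Emit:
drive_tool(commands=[[[0,2,0],[0,0,0],0],[[0,2,0],[0,0,0],0],[[0,0,0],[0,0,0],0]])

```text
time: 19.1
ee_pos: [0.5646, -0.0139, 0.143]
tcp_rot: [0.556, -0.554, 0.437, -0.439]
contact_force: [-2.7, 1.2, 8.8]
opening: 0.0132
```

Emit:
drive_tool(commands=[[[0,2,0],[0,0,0],0],[[0,0,0],[0,0,0],0]])

```text
time: 19.35
ee_pos: [0.5648, -0.0139, 0.1413]
tcp_rot: [0.556, -0.554, 0.437, -0.439]
contact_force: [-3.3, -0.3, 11.0]
opening: 0.0127
```

Run:
```python
from h import *
s=st(); print(np.round(s['moment'],2))
```

```text
t 19.35 p [ 0.5648 -0.0139  0.1413] yawz 0.2343 down [ 0.005  0.001 -1.   ] j [-0.02  0.41 -0.05  1.85  0.03  0.87  0.15] F [-3.3 -0.3 11. ] open 0.0127
[0.12 0.5  0.03]
```

Emit:
drive_tool(commands=[[[0,1,-0.5],[0,0,0],0],[[0,1,-0.3],[0,0,0],0],[[0,0,0],[0,0,0],0]])

```text
time: 19.73
ee_pos: [0.5648, -0.0138, 0.1398]
tcp_rot: [0.557, -0.553, 0.437, -0.44]
contact_force: [-2.1, 0.7, 12.4]
opening: 0.0131
```

Run:
```python
from h import *
s=st(); print(np.round(s['moment'],2))
```

```text
t 19.73 p [ 0.5648 -0.0138  0.1398] yawz 0.2344 down [ 0.006  0.001 -1.   ] j [-0.02  0.41 -0.05  1.85  0.03  0.87  0.15] F [-2.1  0.7 12.4] open 0.0131
[0.14 0.23 0.05]
```

Emit:
drive_tool(commands=[[[0,1,0],[0,0,0],0],[[0,0,0],[0,0,0],0]])

```text
time: 19.98
ee_pos: [0.5649, -0.0138, 0.139]
tcp_rot: [0.557, -0.553, 0.436, -0.44]
contact_force: [-1.2, 0.9, 12.3]
opening: 0.0128
```

Emit:
drive_tool(commands=[[[0,1,0],[0,0,0],0],[[0,0,0],[0,0,0],0]])

```text
time: 20.23
ee_pos: [0.565, -0.0138, 0.138]
tcp_rot: [0.557, -0.553, 0.436, -0.44]
contact_force: [-1.5, 0.1, 9.1]
opening: 0.0133
```

Emit:
drive_tool(commands=[[[0,1,0],[0,0,0],0],[[0,0,0],[0,0,0],0]])

```text
time: 20.48
ee_pos: [0.5651, -0.0137, 0.1365]
tcp_rot: [0.557, -0.553, 0.436, -0.44]
contact_force: [1.7, 1.2, 8.2]
opening: 0.0131
```

Emit:
drive_tool(commands=[[[0,1,0],[0,0,0],0],[[0,0,0],[0,0,0],0]])

```text
time: 20.72
ee_pos: [0.5651, -0.0137, 0.1356]
tcp_rot: [0.557, -0.553, 0.436, -0.44]
contact_force: [1.2, 1.9, 10.2]
opening: 0.013
```

Run:
```python
from h import *
s=st(); print(np.round(s['moment'],2))
snap('wrist','w10.png'); snap('side','s10.png')
b=cv2.imread('pics/w10.png'); cv2.imwrite('pics/c10.png',cv2.resize(b[70:280,140:380],None,fx=2.8,fy=2.8,interpolation=cv2.INTER_CUBIC))
a=cv2.imread('pics/s10.png'); cv2.imwrite('pics/c10s.png',cv2.resize(a[140:300,210:350],None,fx=3.5,fy=3.5,interpolation=cv2.INTER_CUBIC))
```

```text
t 20.73 p [ 0.5651 -0.0137  0.1356] yawz 0.2345 down [ 0.007  0.001 -1.   ] j [-0.02  0.42 -0.05  1.86  0.03  0.86  0.15] F [ 1.2  1.9 10.2] open 0.013
[ 0.11 -0.05 -0.03]
```

View pics/c10.png

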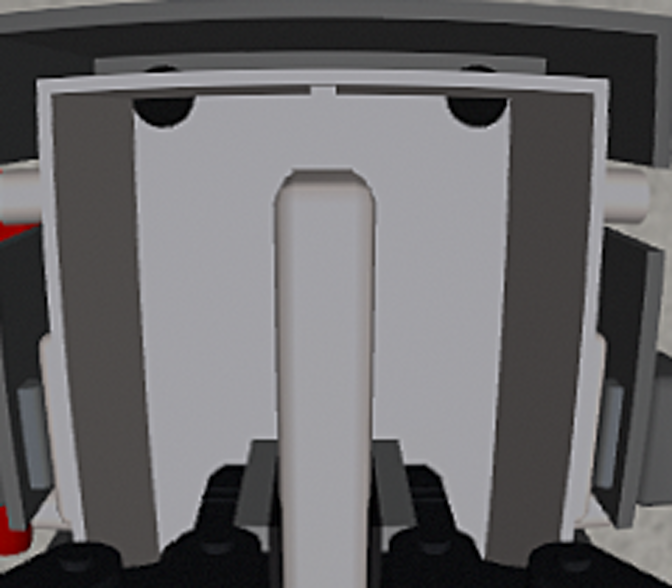

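View pics/c10s.png

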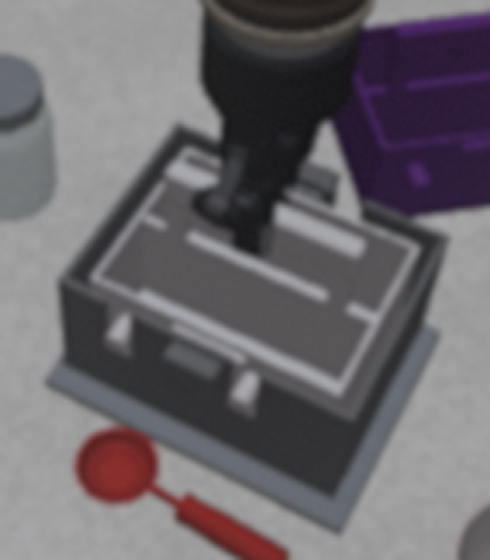

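Emit:
drive_tool(commands=[[[0,1,0],[-0.004,0,0],0],[[0,1,0],[-0.003,0,0],0],[[0,0,0],[0,0,0],0],[[0,0,0],[0,0,0],0]])

```text
time: 21.32
ee_pos: [0.5651, -0.0138, 0.1338]
tcp_rot: [-0.555, 0.555, -0.438, 0.438]
contact_force: [0.6, 0.9, 11.3]
opening: 0.0131
```

Run:
```python
from h import *
s=st(); print(np.round(s['moment'],2))
```

```text
t 21.32 p [ 0.5651 -0.0138  0.1338] yawz 0.2344 down [ 0.    -0.001 -1.   ] j [-0.02  0.42 -0.05  1.85  0.03  0.87  0.15] F [ 0.6  0.9 11.3] open 0.0131
[ 0.2  -0.13 -0.01]
```

Emit:
drive_tool(commands=[[[0,-2,0],[0,0,0],0],[[0,-2,0],[0,0,0],0],[[0,-2,0],[0,0,0],0],[[0,-2,0],[0,0,0],0],[[0,0,0],[0,0,0],0]])

```text
time: 21.95
ee_pos: [0.5649, -0.0138, 0.1409]
tcp_rot: [-0.555, 0.555, -0.438, 0.438]
contact_force: [5.2, 1.9, 4.0]
opening: 0.0133
```

Run:
```python
from h import *
s=st(); print(np.round(s['moment'],2))
```

```text
t 21.95 p [ 0.5649 -0.0138  0.1409] yawz 0.2345 down [-0.001 -0.001 -1.   ] j [-0.02  0.42 -0.05  1.85  0.03  0.88  0.15] F [5.2 1.9 4. ] open 0.0133
[ 0.43 -1.46 -0.03]
```

Emit:
drive_tool(commands=[[[0,-1,0.5],[0,0,0],0],[[0,-1,0.5],[0,0,0],0],[[0,0,0],[0,0,0],0]])

```text
time: 22.32
ee_pos: [0.5648, -0.0138, 0.1422]
tcp_rot: [-0.554, 0.556, -0.439, 0.438]
contact_force: [6.0, 1.9, 2.2]
opening: 0.0131
```

Run:
```python
from h import *
s=st(); print(np.round(s['moment'],2))
```

```text
t 22.32 p [ 0.5648 -0.0138  0.1422] yawz 0.2343 down [-0.003 -0.001 -1.   ] j [-0.02  0.42 -0.05  1.84  0.03  0.89  0.15] F [6.  1.9 2.2] open 0.0131
[ 0.31 -1.5  -0.01]
```

Emit:
drive_tool(commands=[[[0,-1,0.5],[0.003,0,0],0],[[0,0,0.5],[0,0,0],0],[[0,0,0],[0,0,0],0]])

```text
time: 22.7
ee_pos: [0.5648, -0.0138, 0.1428]
tcp_rot: [-0.554, 0.556, -0.439, 0.438]
contact_force: [4.0, 1.6, 1.1]
opening: 0.0131
```

Emit:
drive_tool(commands=[[[0,0,0],[0,0,0],25],[[0,0,0],[0,0,0],35],[[0,0,0],[0,0,0],50],[[0,0,0],[0,0,0],60],[[0,0,0],[0,0,0],60]])

```text
time: 23.32
ee_pos: [0.564, -0.014, 0.1426]
tcp_rot: [-0.554, 0.556, -0.439, 0.437]
contact_force: [-0.5, 0.5, -0.0]
opening: 0.051
```

Run:
```python
from h import *
s=st(); print(np.round(s['moment'],2))
snap('wrist','w11.png'); 
b=cv2.imread('pics/w11.png'); cv2.imwrite('pics/c11.png',cv2.resize(b[50:330,100:420],None,fx=2,fy=2,interpolation=cv2.INTER_CUBIC))
```

```text
t 23.32 p [ 0.564  -0.014   0.1426] yawz 0.234 down [-0.004 -0.001 -1.   ] j [-0.02  0.41 -0.05  1.84  0.03  0.89  0.15] F [-0.5  0.5 -0. ] open 0.051
[0.09 0.01 0.06]
```

View pics/c11.png

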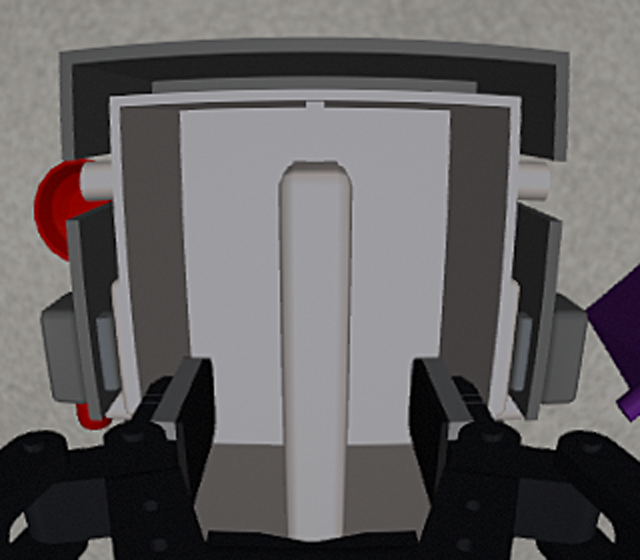

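Emit:
drive_tool(commands=[[[0,-10,0],[0,0,0],65],[[0,-20,0],[0,0,0],65],[[0,-30,0],[0,0,0],65],[[0,-30,0],[0,0,0],65],[[0,-30,0],[0,0,0],65],[[0,-30,0],[0,0,0],65],[[0,-10,0],[0,0,0],65],[[0,0,0],[0,0,0],65]])

```text
time: 24.38
ee_pos: [0.5648, -0.0138, 0.303]
tcp_rot: [-0.554, 0.556, -0.439, 0.438]
contact_force: [-0.0, -0.7, 0.1]
opening: 0.0556
```

Run:
```python
from h import *
s=st(); c=manip.calibration('wrist')
np.savez('w12.npz',K=c['camera_matrix'],V=c['view']);snap('wrist','w12.png'); snap('side','s12.png')
print([(n,t,round(d['score'],2),np.round(d['point'],4)) for n in ('wrist','side') for t in ('caddy_grip','caddy','tote') for d in manip.spot_point(t,n)])
b=cv2.imread('pics/w12.png'); cv2.imwrite('pics/c12.png',cv2.resize(b[60:260,160:350],None,fx=3,fy=3,interpolation=cv2.INTER_CUBIC))
a=cv2.imread('pics/s12.png'); cv2.imwrite('pics/c12s.png',cv2.resize(a[130:320,190:400],None,fx=3,fy=3,interpolation=cv2.INTER_CUBIC))
```

```text
t 24.38 p [ 0.5648 -0.0138  0.303 ] yawz 0.2341 down [-0.003 -0.001 -1.   ] j [-0.02  0.26 -0.05  1.65  0.01  1.23  0.16] F [-0.  -0.7  0.1] open 0.0556
[('wrist', 'caddy_grip', 0.97, array([ 0.8006, -0.0017,  0.1187])), ('wrist', 'caddy_grip', 0.88, array([ 0.5652, -0.0184,  0.1597])), ('wrist', 'caddy', 0.98, array([ 0.5682, -0.016 ,  0.0362])), ('wrist', 'caddy', 0.87, array([ 0.3167,  0.1826, -0.0035])), ('wrist', 'caddy', 0.59, array([ 8.049e-01, -5.100e-03, -6.000e-04])), ('wrist', 'caddy', 0.51, array([ 0.6261, -0.0011,  0.1045])), ('wrist', 'tote', 0.32, array([0.6258, 0.003 , 0.1105])), ('side', 'caddy_grip', 0.97, array([0.3194, 0.1835, 0.1218])), ('side', 'caddy_grip', 0.52, array([0.5505, 0.0359, 0.091 ])), ('side', 'caddy', 0.85, array([ 0.5684, -0.019 ,  0.0363])), ('side', 'caddy', 0.73, array([ 8.034e-01, -5.100e-03, -7.000e-04])), ('side', 'caddy', 0.7, array([ 3.251e-01,  1.835e-01, -3.000e-04])), ('side', 'caddy', 0.46, array([0.5523, 0.0385, 0.0878])), ('side', 'tote', 0.65, array([ 0.56  ,  0.1989, -0.0016]))]
```

View pics/c12.png

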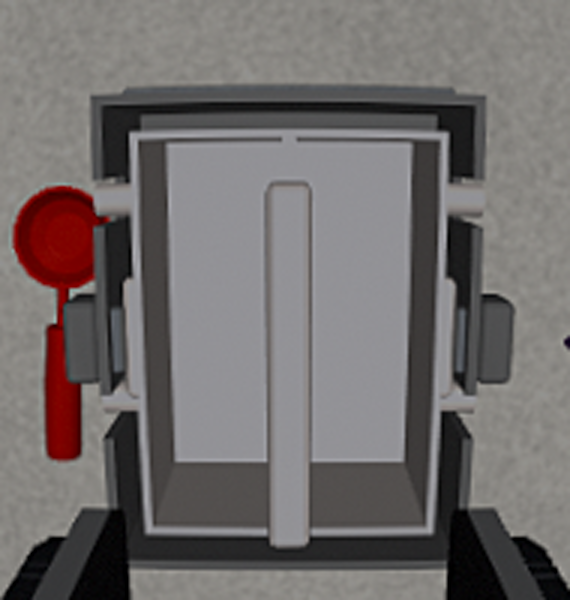

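View pics/c12s.png

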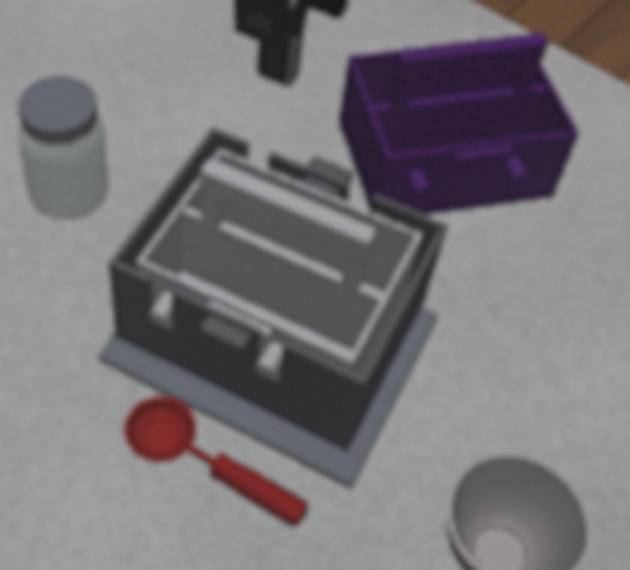

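Run:
```python
from fit import *
n=np.load('w12.npz'); c=dict(camera_matrix=n['K'],view=n['V'])
f=lambda u,v:(u/3+160,v/3+60)
rim=[(*f(129,131),-.0575,.078,.115),(*f(449,131),.0575,.078,.115),(*f(437,535),.0575,-.078,.115),(*f(147,535),-.0575,-.078,.115)]
tot=[(*f(91,97),-.0705,.0915,.12),(*f(486,97),.0705,.0915,.12)]
p=[.565,-.015,.24,0]
fit(rim,c,p);fit(tot,c,p);fit(rim[:2],c,p);fit(rim[1:3],c,p);fit([rim[0],rim[3]],c,p)
print(manip.finish_job())
```

```text
[ 0.5664 -0.0157  0.2392  0.0011] res [ 0.1  0.3  0.3 -0.3 -0.3 -0.2 -0.1  0.2]
[ 0.5658 -0.0165  0.2338 -0.0014] res [ 0.  0.  0. -0.]
[ 5.658e-01 -1.580e-02  2.340e-01  5.000e-04] res [ 0. -0.  0.  0.]
[ 0.5666 -0.0162  0.2437  0.0011] res [ 0. -0.  0.  0.]
[ 0.5663 -0.0153  0.2401  0.0012] res [ 0.  0. -0.  0.]
the job is handed in; nothing more can be done
None
```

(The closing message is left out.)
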